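# Pump an indexing table round to the unloading pointer

### The job

Pump the orange-handled lever of the indexing table back and forth in full strokes, each of which advances the table by one tooth, until the yellow wheel lying on the table stands at the red pointer; not a tooth too few or too many. Move the table only with the lever: do not touch the turntable or the yellow wheel. Then let go of the handle.

Things in the scene. Friction and masses are not known exactly. Their poses are not given: they have to be found in the camera images.
- handle (a point): Middle of the pump lever's upright round orange handle, 22 mm in diameter, 60 to 116 mm above the trolley top; this point is 88 mm above the top and 145 mm from the turntable's axis, with free room round it. The lever swings level about that axis, on the robot's side of the table, and takes 2 to 4 N at the handle. It stays where it is left.
- lever (a joint): Lever angle: 0 at the start-of-stroke stop (handle 153 degrees counter-clockwise, seen from above, of the pointer's direction from the axis), growing counter-clockwise (towards the robot's right) to 0.942 rad at the end stop. Starts between 0.7 and 0.92. Back below 0.08 rad a pawl drops behind the next tooth; then the swing to the end stop turns the table by its last 45 degrees.
- turntable: Round aluminium turntable, 202 mm in diameter, top face 46 mm above the trolley top; origin on its upright axis at trolley-top height, z up. 8 grey seats 45 degrees apart at 72 mm radius; one starts at the pointer. The ratchet turns it only counter-clockwise seen from above, one seat per full stroke; it stands still while the lever returns and stays where it is left.
- yellow_wheel: Yellow wheel, 56 mm in diameter, 22 mm high, lying flat and loose on a seat; origin at the centre of its underside. It starts 2, 3 or 4 seats clockwise of the red pointer, seen from above; a ball bearing and a white nylon block lie on the other two of these seats.
- mark (a point): Centre of the seat place at the fixed red pointer, level with the turntable's top face, 72 mm from the axis. The red pointer post, 66 mm high, stands just outside the turntable in the same direction from the axis, on the side away from the robot.
There are look-alikes about, which are no part of the job. There is more than one size of the yellow_wheel; the one meant has the size given above.

How it is judged:
By the outcome, as a careful person would: the job done as asked, in the order asked, and still so for the second after the job is handed in, with the robot touching nothing.
It also fails if it takes over 58 s, if anything falls off the work surface, if the arm or the gripper's body presses on something with over 40 N, if the wrist force passes 120 N, or if a joint passes its speed limit or range.

### The arm

A 7-joint arm with a two-finger parallel gripper is mounted at the origin on a cart in front of the work surface, level with it; the furniture and walls round the work are solid. World frame = base frame: x ahead of the robot, y to its left, z up, the work surface at z = 0. Lengths are in m, angles in degrees, forces in N, time in s.
With the tool pointing down it reaches from about 0.425 to 0.875 m from the base axis. Payload 9.9 kg.
Tool frame: the origin (TCP) lies at the very end of the fingers, on their centre line; the grasp point (between the pads) lies 19 mm behind it; z points along the fingers, y is the direction in which the jaws open and shut (so a half turn about z gives the same grasp; the last joint's range is limited). The gripper opens to 85 mm and grips with 20 to 120 N. Pads are 22 mm wide; open, the fingers measure 114 mm over their backs; the gripper's body (76 mm by 85 mm) begins 54 mm behind the grasp point. The pads swing forward as they close: fully open they stand 13 mm farther back than shut.
Start: joints at [70.485, 32.985, 1.427, 82.34, -0.859, 64.687, -3.237], TCP at [0.171, -0.653, 0.231] pointing down, gripper open.
Joint ranges: [-157.87, 157.87], [-19.46, 123.44], [-87.15, 90], [11.01, 140.99], [-62.26, 242.26], [9.8, 113.94], [-161.44, 161.44]. Speed limits (degrees/s): [127.2, 127.2, 172.46, 172.46, 180, 180, 180].

### API

Orientations are given as [roll, pitch, yaw] about the fixed x, y, z axes, in that order (R = Rz(yaw) Ry(pitch) Rx(roll)).
In Python, from station import r gives the robot as it stands.
- The arm moves only by the shell command python3 -m creep 'ROWS' [FORCE]. ROWS is text: rows parted by semicolons, each of 7 numbers parted by spaces: the shift along the tool's x, y, z in units of 50 mm (1.0 is 50 mm), then the turn, a rotation vector about the tool's x, y, z in units of 6 degrees (1.0 is 6 degrees), then the finger opening in mm, from 0 to 85.4. In form: dx dy dz rx ry rz jaw; .... A call has 1 to 10 rows; each row is the pose to reach, as a shift and turn from the pose measured when the call began, along the tool's axes at that moment; what a row does not reach only later rows make up. A row lasts 1/8 s, in which the tool goes at most 62.5 mm and 10.7 degrees, less where a joint would pass 70% of its speed; a pose out of reach is approached as far as the arm can. A call with a gripper value outside its range is refused whole. The fingers move at their own pace and stop on an object; FORCE is the grip in N (left out, the last holds). Time passes only in rows, so rows that repeat a pose let the fingers close. It gives the time, the measured TCP pose, the force and the opening at its end, in the units of the state.
- r.sense(): the state, without advancing time (a new reading comes with each control period).
- r.get_image(name): name is "scene" or "top" or "wrist"; returns the picture (480x640x3 uint8, red, green, blue); there is no depth.
- r.get_calibration(name): a dict with "fx", "fy", "cx", "cy" (pixels), "k1" (the pictures are not rectified: a ray, as slopes to the right and down, at radius r is drawn at 1 + k1 r^2 times it, then the intrinsics apply), "cam_to_world" (4x4, takes a point from camera to world coordinates); the wrist camera has in their place "T_tool_cam" (4x4, takes a point from camera to tool coordinates, whose origin is the TCP and whose axes are the flange's). Camera axes: x right, y up, looking along -z (the intrinsics and any distortion apply to the point x, -y, -z); pixel columns grow to the right and rows downward; lengths in m; the calibration is good to about 2 mm. A picture is of the moment at which its call begins: read the wrist's pose just before it. get_calibration takes no time and is no camera call.
- r.close_job(): hands the job in, once; it reports no verdict.
Trained networks look in the newest picture that a camera, given by its name, has taken for a name from the list of things; names that differ only in an ending like _2 or _b are one class to them, and where a whole thing is asked for, a point or a joint stands for the part that bears it (a point fixed in the world has none). Each returns a list of dicts, best first, with "score" (0 to 1); they miss things now and then, are a little off and sometimes report something else, mostly with a low value. They report only what shows in the picture. A call takes as long as a camera call. They do not tell look-alikes from the thing itself.
- r.boxes_of(label, camera): "rect" ([left, top, right, bottom] in pixels, round what is visible of it).
- r.outline_of(label, camera): "region" (480x640 bool, what is visible of it) and "rect" ([left, top, right, bottom] in pixels, round what is visible of it).
The state is a dict: "t": time; "joint_positions": joint angles; "qd": joint speeds; "tau": joint torques, N m; "position": TCP position; "ee_rot": TCP orientation; "contact_force": force on the tool from outside, world axes, zero at the start; "ft_torque": the same for the moment, N m; "finger_gap": opening from 0.0 (shut) to 1.0 (fully open).
Only numpy, scipy, OpenCV 4.12 (cv2) and the standard library are available. Lean on these libraries where they do the work, as an engineer would, in place of code of your own. Each camera call takes 0.05 s, during which the arm holds its last target.

## Working session

There is one attempt and no reset: what is moved stays moved. The work goes in short steps, Python scripts to look and compute and a shell command to move; the robot and the scene stay as the last step left them, time stands still between calls to the robot, and variables do not carry over. Pictures are saved under pics/ and viewed, and the job is handed in when it is done.

```bash
mkdir -p pics; ls; python3 - <<'E'
from station import r
import cv2,json
s=r.sense();print({k:(v if not hasattr(v,'tolist') else v.tolist()) for k,v in s.items()})
for n in("scene","top"):
    im=r.get_image(n);cv2.imwrite(f"pics/{n}0.png",im[:,:,::-1]);c=r.get_calibration(n);print(n,c)
    for l in("handle","turntable","yellow_wheel"):
        try:print(l,[(round(b["score"],2),[int(x) for x in b["rect"]]) for b in r.boxes_of(l,n)])
        except Exception as e:print(e)
print(r.get_calibration("wrist"))
E
```

```text
pics
{'t': 0.0, 'joint_positions': [70.4853761841756, 33.034546332684094, 1.4240076550768852, 82.38495611836822, -0.8596384110522942, 64.68673862917561, -3.237049132276773], 'qd': [0.05552313914776733, -0.01043610033735801, 0.07834846759990144, -0.03080003938346438, -0.03832919042741874, 0.0019001785379306531, -0.02969741428652781], 'tau': [-1.0929266238690616e-05, -76.57792568206787, 2.250498980283737, -28.596941828727722, 0.015339633682742715, 0.012630571145564318, 3.725734131876379e-05], 'position': [0.17132671943167616, -0.6524369034977413, 0.23042984755556822], 'ee_rot': [-179.90448332831534, 0.005156739181460202, 14.714828149312853], 'contact_force': [-0.8098449602392932, -0.1902367960385664, -0.029333474113552093], 'ft_torque': [-0.024788706275643724, 0.001860852008887637, -0.025757884446200665], 'finger_gap': 0.9978449108043299}
scene {'fx': 517.8679533206897, 'fy': 517.8679533206897, 'cx': 323.3887643722808, 'cy': 237.5979011542741, 'k1': -0.04964942828093646, 'cam_to_world': array([[-0.91274969,  0.27094078, -0.30574352,  0.27189561],
       [-0.4082688 , -0.63119301,  0.65
[... 723 characters left out ...]
     [ 0.        ,  0.        ,  0.        ,  1.        ]])}
handle [(0.7, [264, 293, 288, 333])]
turntable [(0.74, [216, 166, 351, 296])]
yellow_wheel [(0.86, [406, 145, 429, 170]), (0.64, [393, 330, 420, 359])]
{'fx': 381.48279509941557, 'fy': 381.48279509941557, 'cx': 320.45992749570024, 'cy': 234.6815239403769, 'k1': -0.07744795192013117, 'T_tool_cam': array([[-2.36679852e-04,  9.62268545e-01,  2.72101435e-01,
         6.95173803e-02],
       [ 9.99999901e-01,  3.30299899e-04, -2.98261472e-04,
        -9.44260729e-04],
       [-3.76882710e-04,  2.72101337e-01, -9.62268528e-01,
        -1.41831562e-01],
       [ 0.00000000e+00,  0.00000000e+00,  0.00000000e+00,
         1.00000000e+00]])}
```

View pics/scene0.png

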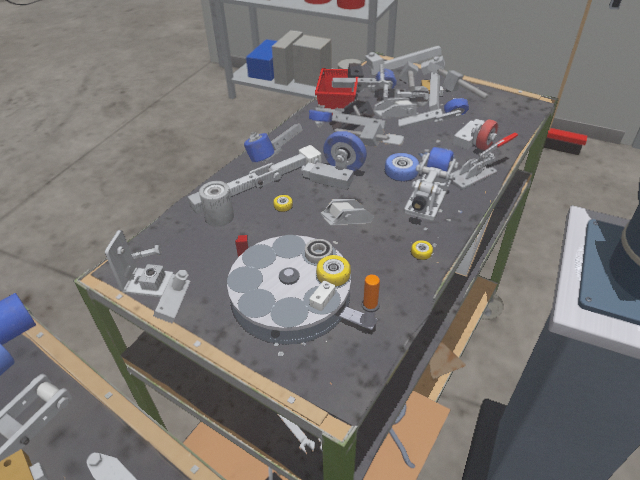

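View pics/top0.png

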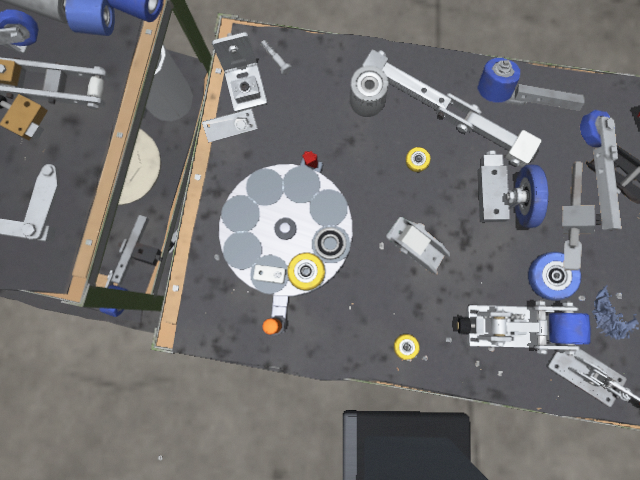

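```bash
python3 - <<'E'
import cv2
a=cv2.imread("pics/top0.png")[130:370,190:450];cv2.imwrite("pics/topc.png",cv2.resize(a,None,fx=2.4,fy=2.4,interpolation=2))
a=cv2.imread("pics/scene0.png")[190:360,200:440];cv2.imwrite("pics/scenec.png",cv2.resize(a,None,fx=3.2,fy=3.2,interpolation=2))
E
```

```text
(no output)
```

View pics/topc.png

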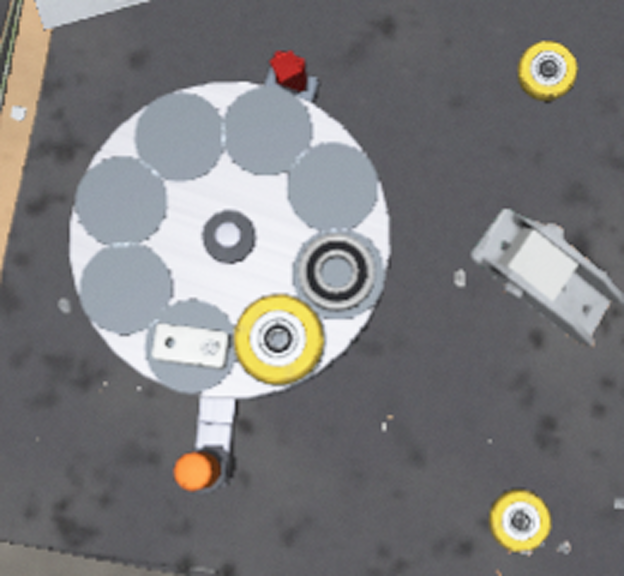

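View pics/scenec.png

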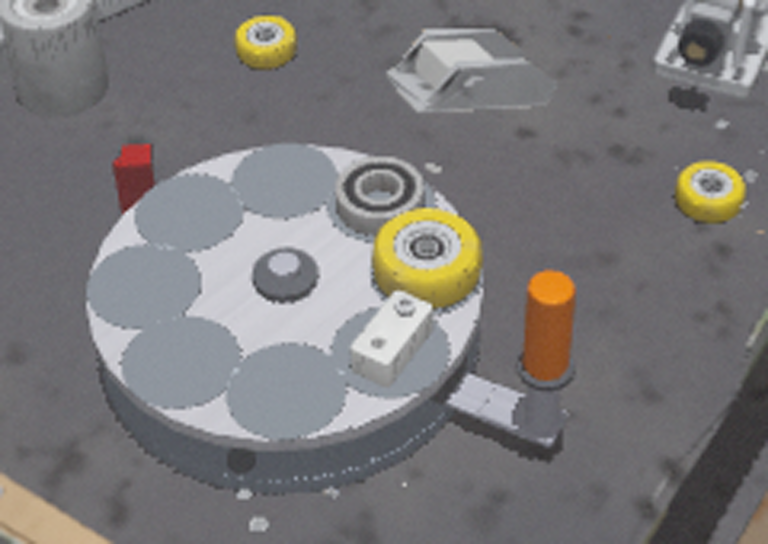

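The top view (crop scale 2.4, offset 190,130) gives:
- **Pointer:** red, at full-picture (310,158), with an empty seat at (302,184).
- **Clockwise from there:** empty seat (329,208), bearing (330,243), yellow wheel (306,271), white block (268,273).
- **Yellow look-alikes:** (418,159) and (406,347) are smaller and lie off the table. The wheel meant is the big one at (306,271), 3 seats clockwise, so 3 strokes.
- **Handle:** orange, at (272,325). The only other orange things are the crates off the trolley, upper left.

Next I measure positions from both cameras.

```bash
cat > h.py <<'E'
import numpy as np,cv2
from station import r
def ray(n,u,v):
    c=r.get_calibration(n);a=(u-c["cx"])/c["fx"];b=(v-c["cy"])/c["fy"]
    x,y=a,b
    for _ in range(20):
        k=1+c["k1"]*(x*x+y*y);x,y=a/k,b/k
    T=c["cam_to_world"];d=T[:3,:3]@np.array([x,-y,-1]);return T[:3,3],d
def at(n,u,v,z):
    o,d=ray(n,u,v);return o+d*(z-o[2])/d[2]
def orange(n):
    im=r.get_image(n);h=cv2.cvtColor(im,cv2.COLOR_RGB2HSV);m=cv2.inRange(h,(8,200,120),(19,255,255))
    return im,m
E
python3 - <<'E'
from h import *
for n in("top","scene"):
    im,m=orange(n);k,l,s,c=cv2.connectedComponentsWithStats(m)
    for i in range(1,k):
        if s[i,4]>60:print(n,s[i],c[i])
tt=[("axis",285,229,.062),("wheel",306,271,.068),("ptr",310,156,.066),("seatptr",190+268/2.4,130+131/2.4,.046),("seatA",190+123/2.4,130+288/2.4,.046),("bearing",330,243,.06)]
for a,u,v,z in tt:print(a,at("top",u,v,z).round(3))
p=np.array([[x/2.4+190,y/2.4+130] for x,y in[(268,131),(333,187),(179,137),(121,202),(127,288)]])
q=np.array([at("top",*e,.046)[:2] for e in p])
from scipy.optimize import least_squares
s=least_squares(lambda c:np.hypot(*(q-c).T)-.072,q.mean(0)+[-.03,0]);print("axis fit",s.x,s.fun)
print("seat ang",np.degrees(np.arctan2(*(q-s.x).T[::-1])))
print("scene axis",at("scene",200+285/3.2,190+265/3.2,.062), "scene handle top",at("scene",200+550/3.2,190+284/3.2,.116))
print("top handle",at("top",190+193/2.4,130+470/2.4,.116))
im=r.get_image("wrist");cv2.imwrite("pics/w0.png",im[:,:,::-1])
E
```

```text
scene [365 275  14  11 111] [371.9009009  279.63963964]
axis [0.561 0.278 0.062]
wheel [0.499 0.246 0.068]
ptr [0.671 0.243 0.066]
seatptr [0.632 0.256 0.046]
seatA [0.531 0.344 0.046]
bearing [0.541 0.211 0.06 ]
axis fit [0.56392381 0.27843113] [-2.57848093e-04 -1.15902723e-06 -3.23364364e-05  3.00802644e-04
 -3.99857779e-04]
seat ang [-18.33453817 -63.16810523  27.96491952  72.85096992 117.58318307]
scene axis [0.55986823 0.28310464 0.062     ] scene handle top [0.41964634 0.28955712 0.116     ]
top handle [0.4196692  0.28971236 0.116     ]
```

View pics/w0.png

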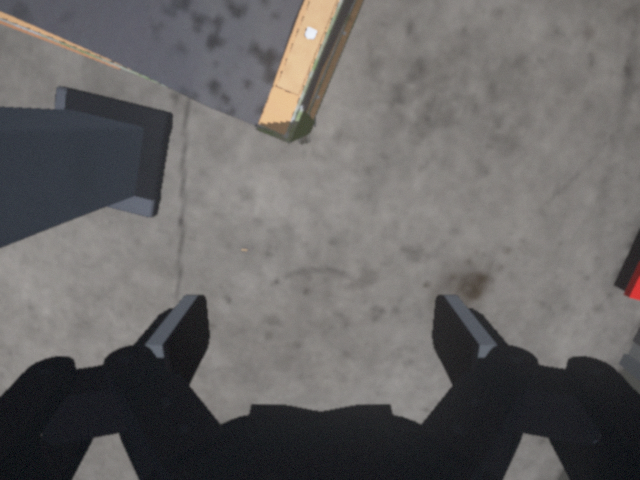

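Axis is at about (0.563, 0.279). The handle is at (0.420, 0.290), with radius 0.144 against the 0.145 given, and the lever is at about 0.70 rad, so everything agrees. I raise the tool and go round the base.

```bash
python3 -m creep '0 0 -1.2 0 0 0 40;2 -0.6 -2 0 0 0 40;3 -0.9 -2 0 0 0 40;4.2 -1.3 -2 0 0 0 40;5.3 -1.6 -2 0 0 0 40;6.4 -2 -2 0 0 0 40;7.4 -2.25 -2 0 0 0 40;7.4 -2.25 -2 0 0 0 40' 20; python3 -c "
from station import r
s=r.sense();print([round(x) for x in s['joint_positions']],s['position'],s['ee_rot'])"
```

```text
t: 1.55
position: [0.5052, -0.4459, 0.3309]
ee_rot: [-179.9, -0.1, 15.1]
contact_force: [-0.7, -0.1, -0.1]
finger_gap: 0.464
[38, 30, -1, 73, 0, 77, -38] [ 0.50519305 -0.44589915  0.33089191] [-1.79896425e+02 -1.22384223e-01  1.51041440e+01]
```

```bash
python3 -m creep '0.6 -0.8 0 0 0 -1.5 40;1.2 -1.6 0 0 0 -3 40;1.8 -2.5 0 0 0 -4.5 40;2.4 -3.4 0 0 0 -6 40;2.9 -4.3 0 0 0 -7.5 40;3.3 -5.2 0.2 0 0 -9 40;3.6 -6.1 0.4 0 0 -10.5 40;3.9 -7 0.6 0 0 -12 40;4.1 -7.6 0.6 0 0 -13.5 40;4.2 -8.1 0.6 0 0 -15 40' 20; python3 -c "
from station import r
s=r.sense();print([round(x) for x in s['joint_positions']],s['position'],s['ee_rot'])"
```

```text
t: 2.8
position: [0.6024, 0.0007, 0.302]
ee_rot: [179.9, -0.1, 105.4]
contact_force: [0.4, -0.5, 0.1]
finger_gap: 0.469
[13, 25, -27, 87, 12, 71, -1] [0.60236992 0.00066068 0.30204164] [ 1.79880900e+02 -8.63639854e-02  1.05409374e+02]
```

```bash
python3 -m creep '0.8 -0.2 0 0 0 -1.5 45;1.7 -0.5 0 0 0 -3 45;2.6 -0.8 0 0 0 -4.5 45;3.5 -1.1 0 0 0 -6 45;4.3 -1.3 0.3 0 0 -7.5 45;5.1 -1.5 0.8 0 0 -9 45;5.8 -1.8 1.3 0 0 -10.5 45;6.54 -2 1.8 0 0 -11.7 45;6.54 -2 2 0 0 -11.7 45;6.54 -2 2 0 0 -11.7 45' 20; python3 - <<'E'
from h import *
s=r.sense();print([round(x) for x in s['joint_positions']],s['position'],s['ee_rot'])
for n in("wrist","top"):cv2.imwrite(f"pics/{n}1.png",r.get_image(n)[:,:,::-1])
E
```

```text
t: 4.05
position: [0.4197, 0.2883, 0.2018]
ee_rot: [180.0, 0.1, 175.5]
contact_force: [0.6, -1.8, -0.9]
finger_gap: 0.532
[-7, 26, -47, 108, 23, 55, 21] [0.41969813 0.28832831 0.20179773] [1.79963859e+02 5.09231089e-02 1.75496888e+02]
```

View pics/wrist1.png

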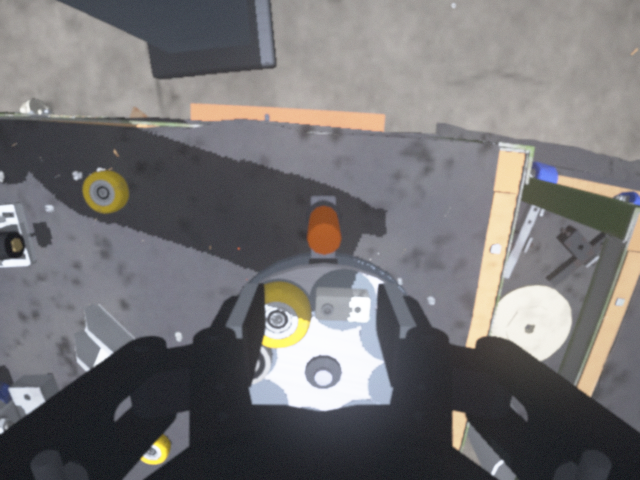

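View pics/top1.png

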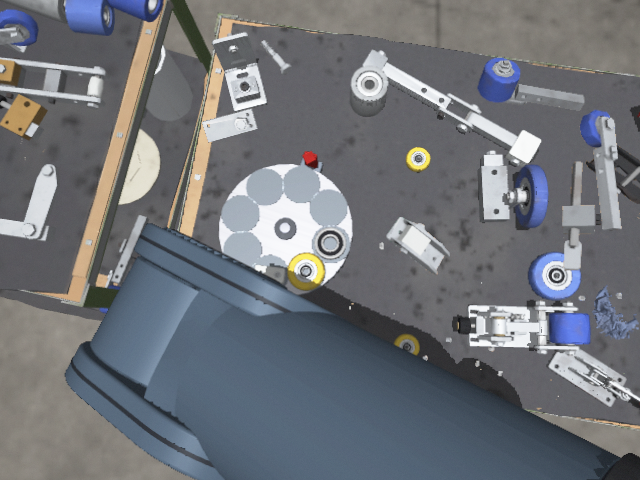

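The wrist picture shows the orange handle top at about (323,237), centred between the fingers, with the big yellow wheel at (278,318) and the white block at (345,302). I use it to check the handle position.

```bash
python3 - <<'E'
from h import *
from scipy.spatial.transform import Rotation as R
c=r.get_calibration("wrist");s=r.sense()
T=np.eye(4);T[:3,:3]=R.from_euler("xyz",s["ee_rot"],degrees=True).as_matrix();T[:3,3]=s["position"];T=T@c["T_tool_cam"]
def w(u,v,z):
    p=cv2.undistortPoints(np.array([[[u,v]]],float),np.array([[c["fx"],0,c["cx"]],[0,c["fy"],c["cy"]],[0,0,1]]),np.array([c["k1"],0,0,0,0]))[0,0]
    d=T[:3,:3]@np.array([p[0],-p[1],-1]);return T[:3,3]+d*(z-T[2,3])/d[2]
print("top",w(323,239,.116),"axis",w(323,371,.062))
im=cv2.imread("pics/wrist1.png")[180:400,220:420];cv2.imwrite("pics/w1c.png",cv2.resize(im,None,fx=3,fy=2.7))
E
```

```text
top [0.41945689 0.29135142 0.116     ] axis [0.55446221 0.28125559 0.062     ]
```

View pics/w1c.png

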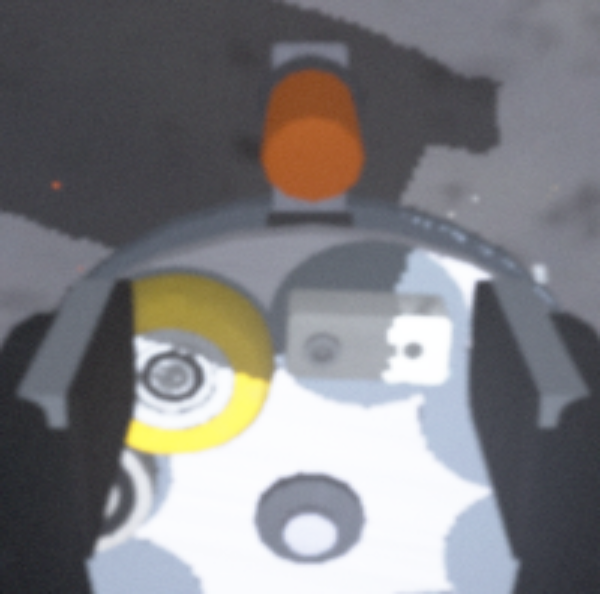

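```bash
python3 -m creep '0 0.04 0.7 0 0 0 45;0 0.04 1.4 0 0 0 45;0 0.04 2.0 0 0 0 45;0 0.04 2.5 0 0 0 45;0 0.04 2.5 0 0 0 45;0 0.04 2.5 0 0 0 18;0 0.04 2.5 0 0 0 18;0 0.04 2.5 0 0 0 18;0 0.04 2.5 0 0 0 18' 25; python3 - <<'E'
from h import *
s=r.sense();print([round(x) for x in s['joint_positions']],s['position'],s['ee_rot'],s['finger_gap']*85)
cv2.imwrite(f"pics/scene2.png",r.get_image("scene")[180:360,200:440,::-1].repeat(3,0).repeat(3,1))
E
```

```text
t: 5.28
position: [0.4217, 0.2911, 0.0791]
ee_rot: [179.8, 0.3, 175.4]
contact_force: [0.3, -1.2, 8.4]
finger_gap: 0.25
[-14, 35, -40, 116, 34, 40, 11] [0.42168428 0.29111764 0.07908673] [179.82832892   0.25777176 175.40884827] 21.223601493073062
```

View pics/scene2.png

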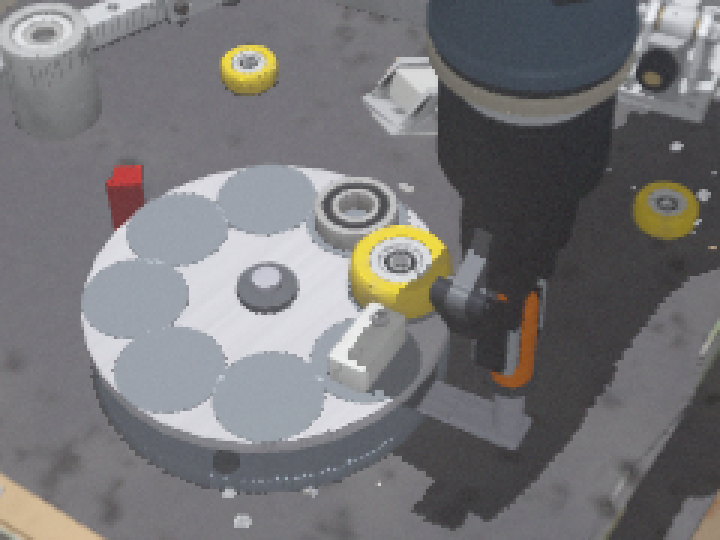

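The fingers stopped at about 21 mm on the 22 mm handle, upright and clear of the wheel. Now I return the lever clockwise along the arc.

```bash
python3 -m creep '-0.01 0.2 0 0 0 0.67 18;-0.03 0.4 0 0 0 1.33 18;-0.11 0.8 0 0 0 2.67 18;-0.25 1.18 0 0 0 4 18;-0.44 1.54 0 0 0 5.33 18;-0.615 1.785 0 0 0 6.33 18;-0.615 1.785 0 0 0 6.33 18' 25; cat > st.py <<'E'
from h import *
s=r.sense();p=s['position'];a=np.array([.5645,.279]);d=p[:2]-a
y=s['ee_rot'][2];th=np.degrees(np.arctan2(d[1],d[0]))
f=s['contact_force'];t=np.radians(th)
print("t",s['t'],"pos",p.round(4),"r",np.hypot(*d).round(4),"th",th%360,"yaw",y%360,"Ft(ccw)",-f[0]*np.sin(t)+f[1]*np.cos(t),"Fr",f[0]*np.cos(t)+f[1]*np.sin(t),"Fz",f[2],"M",s['ft_torque'],"gap",s['finger_gap']*85,[round(x) for x in s['joint_positions']])
E
python3 st.py
```

```text
t: 6.2
position: [0.4599, 0.3769, 0.0792]
ee_rot: [179.8, 0.2, 137.4]
contact_force: [2.9, -4.2, -2.9]
finger_gap: 0.249
t 6.2 pos [0.4599 0.3769 0.0792] r 0.1432 th 136.8805160978696 yaw 137.367578959033 Ft(ccw) 1.0927610805199015 Fr -5.022001261546962 Fz -2.9078048118803608 M [-0.78680116 -0.15185538 -0.26329781] gap 21.19873832391828 [-26, 38, -28, 104, 25, 44, -20]
```

```bash
python3 -m creep '0 0.05 0 0 0 0.17 18;0 0.1 0 0 0 0.33 18;0 0.1 0 0 0 0.33 18' 25; python3 st.py;  python3 -m creep '0 0.05 0 0 0 0.17 18;0 0.1 0 0 0 0.33 18;0 0.1 0 0 0 0.33 18' 25; python3 st.py
```

```text
t: 6.58
position: [0.4627, 0.3797, 0.0792]
ee_rot: [179.9, 0.2, 135.4]
contact_force: [-2.8, -4.3, -1.4]
finger_gap: 0.249
t 6.575 pos [0.4627 0.3797 0.0792] r 0.1432 th 135.30889491065537 yaw 135.38158992501425 Ft(ccw) 5.06815602169145 Fr -1.042852196124405 Fz -1.4228777189221544 M [-0.91550174  0.5443621  -0.14200198] gap 21.193307013281657 [-26, 38, -28, 104, 25, 44, -22]
t: 6.95
position: [0.4628, 0.3794, 0.079]
ee_rot: [-179.6, 0.3, 133.4]
contact_force: [-13.9, -15.6, 11.8]
finger_gap: 0.248
t 6.95 pos [0.4628 0.3794 0.079 ] r 0.1429 th 135.36100442471826 yaw 133.44742215044064 Ft(ccw) 20.873572972526414 Fr -1.1260222894125587 Fz 11.77221547748434 M [-3.02040828  2.67906151  0.24561318] gap 21.104691751600235 [-27, 38, -27, 103, 24, 45, -23]
```

The start stop was felt at 135.4°, as predicted, with 21 N counter-force. A script works out the offsets for the forward stroke.

```bash
cat > arc.py <<'E'
import sys
from h import *
s=r.sense();p=s['position'][:2];a=np.array([.5645,.279]);yaw=s['ee_rot'][2]%360
y=np.radians(yaw);tx=np.array([np.cos(y),np.sin(y)]);ty=np.array([np.sin(y),-np.cos(y)])
for th in map(float,sys.argv[1:]):
    q=a+.1432*np.array([np.cos(np.radians(th)),np.sin(np.radians(th))])-p
    print(th,"%.2f %.2f 0 0 0 %.2f"%(q@tx/.05,q@ty/.05,-(th-yaw)/6))
E
python3 arc.py 139 146 154 162 170 177 183 187 189
```

```text
139.0 -0.01 -0.18 0 0 0 -0.93
146.0 -0.06 -0.53 0 0 0 -2.09
154.0 -0.18 -0.91 0 0 0 -3.43
162.0 -0.34 -1.27 0 0 0 -4.76
170.0 -0.56 -1.61 0 0 0 -6.09
177.0 -0.78 -1.88 0 0 0 -7.26
183.0 -1.00 -2.08 0 0 0 -8.26
187.0 -1.16 -2.21 0 0 0 -8.93
189.0 -1.24 -2.27 0 0 0 -9.26
```

```bash
python3 -m creep '0 -0.1 0 0 0 -0.6 18;-0.03 -0.3 0 0 0 -1.4 18;-0.06 -0.53 0 0 0 -2.09 18;-0.12 -0.72 0 0 0 -2.76 18;-0.18 -0.91 0 0 0 -3.43 18;-0.26 -1.09 0 0 0 -4.1 18;-0.34 -1.27 0 0 0 -4.76 18;-0.45 -1.44 0 0 0 -5.42 18;-0.56 -1.61 0 0 0 -6.09 18;-0.67 -1.75 0 0 0 -6.7 18' 25; python3 st.py; python3 arc.py 177 180 183 185 187 188 189 190
```

```text
t: 8.2
position: [0.422, 0.2954, 0.0793]
ee_rot: [-179.6, -0.1, 173.8]
contact_force: [2.0, 3.2, -20.1]
finger_gap: 0.247
t 8.2 pos [0.422  0.2954 0.0793] r 0.1434 th 173.44598267872922 yaw 173.80073490333731 Ft(ccw) -3.3800212226670237 Fr -1.637166650231455 Fz -20.123070495493224 M [ 0.92622353 -0.54794392 -0.16788042] gap 21.006152110388136 [-14, 35, -39, 115, 33, 42, 9]
177.0 -0.01 -0.18 0 0 0 -0.53
180.0 -0.02 -0.33 0 0 0 -1.03
183.0 -0.04 -0.48 0 0 0 -1.53
185.0 -0.06 -0.57 0 0 0 -1.87
187.0 -0.08 -0.67 0 0 0 -2.20
188.0 -0.09 -0.72 0 0 0 -2.37
189.0 -0.10 -0.77 0 0 0 -2.53
190.0 -0.12 -0.82 0 0 0 -2.70
```

```bash
python3 -m creep '0 -0.12 0.02 0 0 -0.4 18;-0.02 -0.28 0.02 0 0 -0.9 18;-0.04 -0.44 0.02 0 0 -1.4 18;-0.06 -0.57 0.02 0 0 -1.87 18;-0.08 -0.67 0.02 0 0 -2.2 18;-0.09 -0.72 0.02 0 0 -2.37 18;-0.09 -0.72 0.02 0 0 -2.37 18' 25; python3 st.py;python3 arc.py 188 189 190 190.5
```

```text
t: 9.07
position: [0.4226, 0.2598, 0.079]
ee_rot: [-179.7, -0.1, -172.0]
contact_force: [-4.3, 1.5, 4.9]
finger_gap: 0.249
t 9.075 pos [0.4226 0.2598 0.079 ] r 0.1432 th 187.72115546734287 yaw 188.0490404201172 Ft(ccw) -2.1060531527541078 Fr 4.0395294201139205 Fz 4.8558216194848836 M [0.46447558 0.86002893 0.08674459] gap 21.207025057853773 [-8, 35, -43, 118, 37, 41, 23]
188.0 0.00 -0.01 0 0 0 0.01
189.0 -0.00 -0.06 0 0 0 -0.16
190.0 -0.00 -0.11 0 0 0 -0.33
190.5 -0.00 -0.14 0 0 0 -0.41
```

```bash
python3 -m creep '0 -0.05 0 0 0 -0.16 18;0 -0.1 0 0 0 -0.25 18;0 -0.14 0 0 0 -0.3 18;0 -0.14 0 0 0 -0.3 18' 25; python3 st.py; python3 - <<'E'
from h import *
cv2.imwrite(f"pics/scene3.png",r.get_image("scene")[180:360,200:440,::-1].repeat(3,0).repeat(3,1))
E
```

```text
t: 9.57
position: [0.4231, 0.2568, 0.0791]
ee_rot: [179.9, -0.1, -170.0]
contact_force: [-5.0, 15.3, -10.7]
finger_gap: 0.249
t 9.575 pos [0.4231 0.2568 0.0791] r 0.1431 th 188.91907855152397 yaw 189.9973140881148 Ft(ccw) -15.882390132260385 Fr 2.600653971340791 Fz -10.67390459104202 M [ 2.93046007  0.89687935 -0.20872674] gap 21.170741037951903 [-7, 35, -44, 118, 37, 41, 25]
```

View pics/scene3.png

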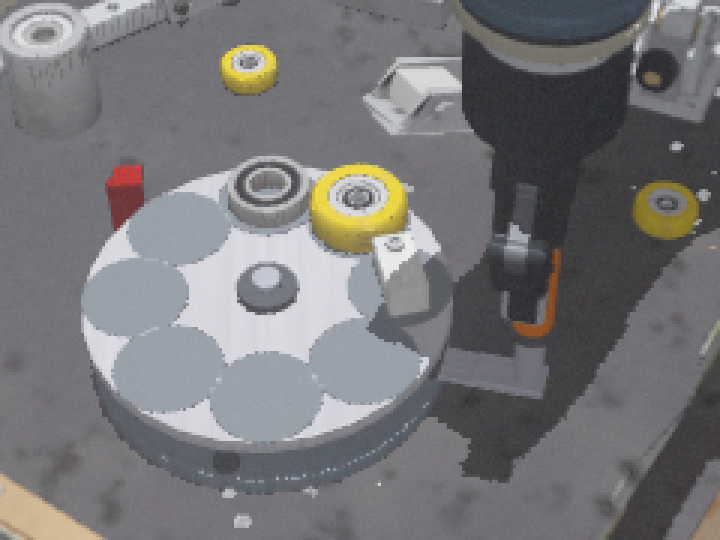

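The end stop was reached with 16 N counter-force at 189°. The picture shows the bearing, wheel and block all advanced by one seat, with the wheel now two seats from the pointer. Next is the return.

```bash
python3 arc.py 187 182 175 168 160 152 145 139 136 135
```

```text
187.0 -0.00 0.10 0 0 0 0.50
182.0 -0.03 0.34 0 0 0 1.33
175.0 -0.10 0.69 0 0 0 2.50
168.0 -0.21 1.02 0 0 0 3.67
160.0 -0.38 1.38 0 0 0 5.00
152.0 -0.61 1.71 0 0 0 6.33
145.0 -0.84 1.97 0 0 0 7.50
139.0 -1.06 2.17 0 0 0 8.50
136.0 -1.18 2.26 0 0 0 9.00
135.0 -1.22 2.29 0 0 0 9.17
```

```bash
python3 -m creep '0 0.1 0 0 0 0.5 18;-0.03 0.34 0 0 0 1.33 18;-0.1 0.69 0 0 0 2.5 18;-0.21 1.02 0 0 0 3.67 18;-0.38 1.38 0 0 0 5 18;-0.61 1.71 0 0 0 6.33 18;-0.84 1.97 0 0 0 7.5 18;-1.06 2.17 0 0 0 8.5 18;-1.18 2.26 0 0 0 9 18;-1.24 2.31 0 0 0 9.1 18' 25; python3 st.py; python3 arc.py 135.4 134.5 134
```

```text
t: 10.88
position: [0.4628, 0.3796, 0.079]
ee_rot: [-179.7, -0.1, 135.4]
contact_force: [-14.4, -10.5, 15.1]
finger_gap: 0.251
t 10.875 pos [0.4628 0.3796 0.079 ] r 0.143 th 135.32024397351384 yaw 135.3806814838522 Ft(ccw) 17.622130200399713 Fr 2.85955023311047 Fz 15.136436957428446 M [-2.00280618  2.64145183  0.04381471] gap 21.368717179233194 [-26, 38, -28, 103, 24, 45, -21]
135.4 0.00 -0.00 0 0 0 -0.00
134.5 0.00 0.04 0 0 0 0.15
134.0 0.00 0.07 0 0 0 0.23
```

At the start stop again (135.3°, 18 N). Second forward stroke.

```bash
python3 arc.py 138 142 146 150 154 158 162 166 170 174
```

```text
138.0 0.00 -0.13 0 0 0 -0.44
142.0 -0.02 -0.33 0 0 0 -1.10
146.0 -0.05 -0.53 0 0 0 -1.77
150.0 -0.09 -0.73 0 0 0 -2.44
154.0 -0.15 -0.92 0 0 0 -3.10
158.0 -0.22 -1.10 0 0 0 -3.77
162.0 -0.30 -1.29 0 0 0 -4.44
166.0 -0.40 -1.46 0 0 0 -5.10
170.0 -0.50 -1.63 0 0 0 -5.77
174.0 -0.62 -1.79 0 0 0 -6.44
```

```bash
python3 -m creep '0 -0.13 0 0 0 -0.44 18;-0.02 -0.33 0 0 0 -1.1 18;-0.05 -0.53 0 0 0 -1.77 18;-0.09 -0.73 0 0 0 -2.44 18;-0.15 -0.92 0 0 0 -3.1 18;-0.22 -1.1 0 0 0 -3.77 18;-0.3 -1.29 0 0 0 -4.44 18;-0.4 -1.46 0 0 0 -5.1 18;-0.5 -1.63 0 0 0 -5.77 18;-0.62 -1.79 0 0 0 -6.44 18' 25; python3 st.py; python3 arc.py 177 180 183 186 188 189 190 191
```

```text
t: 12.12
position: [0.422, 0.2939, 0.0791]
ee_rot: [-179.9, -0.2, 174.3]
contact_force: [0.8, 3.4, -8.0]
finger_gap: 0.249
t 12.125 pos [0.422  0.2939 0.0791] r 0.1433 th 174.02303744481037 yaw 174.27523978080717 Ft(ccw) -3.466369015683861 Fr -0.4026008256890044 Fz -7.995584371496321 M [ 0.7772952  -0.18300569 -0.01814257] gap 21.142348180167478 [-14, 35, -39, 115, 33, 41, 10]
177.0 -0.00 -0.15 0 0 0 -0.45
180.0 -0.02 -0.30 0 0 0 -0.95
183.0 -0.03 -0.45 0 0 0 -1.45
186.0 -0.06 -0.59 0 0 0 -1.95
188.0 -0.08 -0.69 0 0 0 -2.29
189.0 -0.10 -0.74 0 0 0 -2.45
190.0 -0.11 -0.79 0 0 0 -2.62
191.0 -0.12 -0.84 0 0 0 -2.79
```

```bash
python3 -m creep '0 -0.15 0 0 0 -0.45 18;-0.02 -0.3 0 0 0 -0.95 18;-0.03 -0.45 0 0 0 -1.45 18;-0.06 -0.59 0 0 0 -1.95 18;-0.08 -0.69 0 0 0 -2.29 18;-0.1 -0.75 0 0 0 -2.5 18;-0.12 -0.83 0 0 0 -2.55 18;-0.12 -0.83 0 0 0 -2.55 18' 25; python3 st.py; python3 - <<'E'
from h import *
cv2.imwrite(f"pics/scene4.png",r.get_image("scene")[180:360,200:440,::-1].repeat(3,0).repeat(3,1))
E
python3 arc.py 187 182 175 168 160 152 145 139 136 135
```

```text
t: 13.12
position: [0.4231, 0.2569, 0.0792]
ee_rot: [179.6, -0.2, -170.2]
contact_force: [-4.3, 19.2, -17.5]
finger_gap: 0.251
t 13.125 pos [0.4231 0.2569 0.0792] r 0.1431 th 188.8895682704643 yaw 189.7757601486228 Ft(ccw) -19.674616394454766 Fr 1.2343216195406752 Fz -17.483272568983686 M [ 3.48008871  0.53412893 -0.14647501] gap 21.373482655678572 [-7, 35, -44, 118, 37, 41, 25]
187.0 0.00 0.09 0 0 0 0.46
182.0 -0.02 0.34 0 0 0 1.30
175.0 -0.09 0.69 0 0 0 2.46
168.0 -0.20 1.02 0 0 0 3.63
160.0 -0.37 1.38 0 0 0 4.96
152.0 -0.60 1.71 0 0 0 6.30
145.0 -0.83 1.97 0 0 0 7.46
139.0 -1.05 2.17 0 0 0 8.46
136.0 -1.17 2.27 0 0 0 8.96
135.0 -1.21 2.30 0 0 0 9.13
```

View pics/scene4.png

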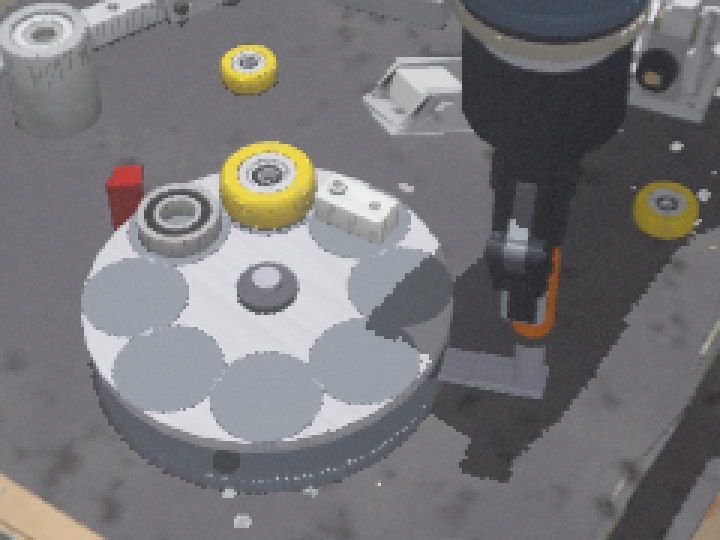

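The bearing is now at the pointer and the wheel is one seat before it. I need exactly one more stroke.

```bash
python3 -m creep '0 0.09 0 0 0 0.46 18;-0.02 0.34 0 0 0 1.3 18;-0.09 0.69 0 0 0 2.46 18;-0.2 1.02 0 0 0 3.63 18;-0.37 1.38 0 0 0 4.96 18;-0.6 1.71 0 0 0 6.3 18;-0.83 1.97 0 0 0 7.46 18;-1.05 2.17 0 0 0 8.46 18;-1.17 2.27 0 0 0 8.96 18;-1.23 2.32 0 0 0 9.1 18' 25; python3 st.py; python3 arc.py  138 142 146 150 154 158 162 166 170 174
```

```text
t: 14.42
position: [0.4628, 0.3796, 0.0791]
ee_rot: [-179.8, -0.4, 135.2]
contact_force: [-11.6, -9.9, 6.3]
finger_gap: 0.249
t 14.425 pos [0.4628 0.3796 0.0791] r 0.1431 th 135.32300396515163 yaw 135.16127577133824 Ft(ccw) 15.208839902357262 Fr 1.2628484213548719 Fz 6.321796988015468 M [-2.00183385  2.08233702  0.01250599] gap 21.17652928821401 [-26, 38, -28, 103, 24, 45, -21]
138.0 -0.00 -0.13 0 0 0 -0.47
142.0 -0.02 -0.33 0 0 0 -1.14
146.0 -0.05 -0.53 0 0 0 -1.81
150.0 -0.09 -0.73 0 0 0 -2.47
154.0 -0.15 -0.92 0 0 0 -3.14
158.0 -0.22 -1.10 0 0 0 -3.81
162.0 -0.31 -1.28 0 0 0 -4.47
166.0 -0.40 -1.46 0 0 0 -5.14
170.0 -0.51 -1.63 0 0 0 -5.81
174.0 -0.63 -1.79 0 0 0 -6.47
```

```bash
python3 -m creep '0 -0.13 0 0 0 -0.47 18;-0.02 -0.33 0 0 0 -1.14 18;-0.05 -0.53 0 0 0 -1.81 18;-0.09 -0.73 0 0 0 -2.47 18;-0.15 -0.92 0 0 0 -3.14 18;-0.22 -1.1 0 0 0 -3.81 18;-0.31 -1.28 0 0 0 -4.47 18;-0.4 -1.46 0 0 0 -5.14 18;-0.51 -1.63 0 0 0 -5.81 18;-0.63 -1.79 0 0 0 -6.47 18' 25; python3 st.py; python3 arc.py 177 180 183 186 188 189 190 191
```

```text
t: 15.68
position: [0.422, 0.2937, 0.0791]
ee_rot: [179.9, -0.4, 174.3]
contact_force: [1.4, 3.9, -10.2]
finger_gap: 0.246
t 15.675 pos [0.422  0.2937 0.0791] r 0.1432 th 174.09166399637434 yaw 174.2737902326987 Ft(ccw) -3.9965347712591797 Fr -1.0429998588237521 Fz -10.167319395912273 M [ 0.54760823 -0.4808257  -0.06678907] gap 20.95071788774633 [-14, 35, -39, 115, 33, 41, 11]
177.0 -0.00 -0.15 0 0 0 -0.45
180.0 -0.01 -0.29 0 0 0 -0.95
183.0 -0.03 -0.44 0 0 0 -1.45
186.0 -0.06 -0.59 0 0 0 -1.95
188.0 -0.08 -0.69 0 0 0 -2.29
189.0 -0.09 -0.74 0 0 0 -2.45
190.0 -0.11 -0.79 0 0 0 -2.62
191.0 -0.12 -0.83 0 0 0 -2.79
```

```bash
python3 -m creep '0 -0.15 0 0 0 -0.45 18;-0.02 -0.3 0 0 0 -0.95 18;-0.03 -0.45 0 0 0 -1.45 18;-0.06 -0.59 0 0 0 -1.95 18;-0.08 -0.69 0 0 0 -2.29 18;-0.1 -0.75 0 0 0 -2.5 18;-0.12 -0.83 0 0 0 -2.55 18;-0.12 -0.83 0 0 0 -2.55 18' 25; python3 st.py; python3 - <<'E'
from h import *
cv2.imwrite(f"pics/scene5.png",r.get_image("scene")[180:360,200:440,::-1].repeat(3,0).repeat(3,1))
E
```

```text
t: 16.68
position: [0.4232, 0.257, 0.0792]
ee_rot: [179.3, -0.3, -170.2]
contact_force: [-2.6, 19.8, -18.9]
finger_gap: 0.252
t 16.675 pos [0.4232 0.257  0.0792] r 0.143 th 188.8586087368079 yaw 189.78649363920528 Ft(ccw) -19.941146313438068 Fr -0.4834853222226778 Fz -18.93784638993126 M [ 3.36018616  0.22398725 -0.26168273] gap 21.392729136361606 [-7, 35, -44, 118, 37, 41, 26]
```

View pics/scene5.png

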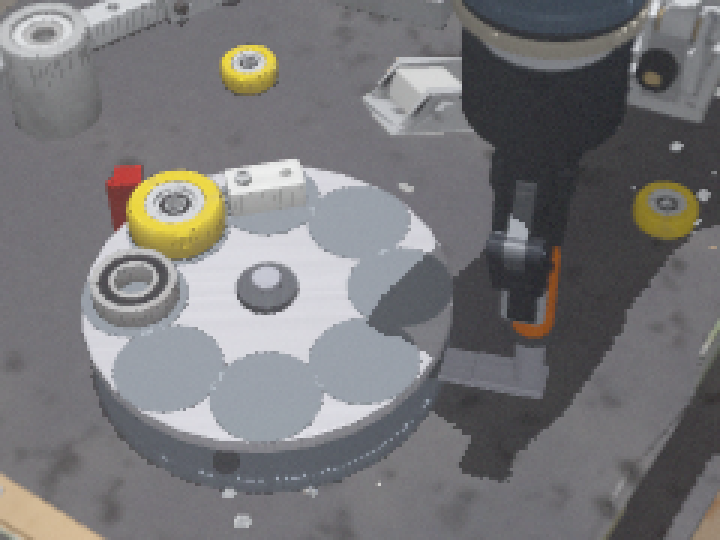

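The wheel stands at the pointer. I relax the push, open the fingers and rise straight up.

```bash
python3 -m creep '0 0 0 0 0 0 18;0 0 0 0 0 0 50;0 0 0 0 0 0 50;0 0 0 0 0 0 50;0 0 -0.4 0 0 0 50;0 0 -1 0 0 0 50;0 0 -1.8 0 0 0 50;0 0 -2.6 0 0 0 50;0 0 -3 0 0 0 50;0 0 -3 0 0 0 50' 25; python3 st.py; python3 - <<'E'
from h import *
cv2.imwrite(f"pics/scene6.png",r.get_image("scene")[180:360,200:440,::-1].repeat(3,0).repeat(3,1))
t=r.get_image("top");cv2.imwrite("pics/top6.png",t[130:370,190:450,::-1].repeat(2,0).repeat(2,1))
E
```

```text
t: 17.98
position: [0.4249, 0.2555, 0.2305]
ee_rot: [179.2, -0.1, -170.2]
contact_force: [-0.0, -0.4, -0.6]
finger_gap: 0.588
t 17.975 pos [0.4249 0.2555 0.2305] r 0.1415 th 189.5609849308316 yaw 189.75240224649463 Ft(ccw) 0.38359532101702093 Fr 0.11146628122135999 Fz -0.5681996663747496 M [-0.00554846 -0.01219825 -0.00799877] gap 49.966816597544934 [2, 24, -54, 108, 22, 59, 39]
```

View pics/scene6.png

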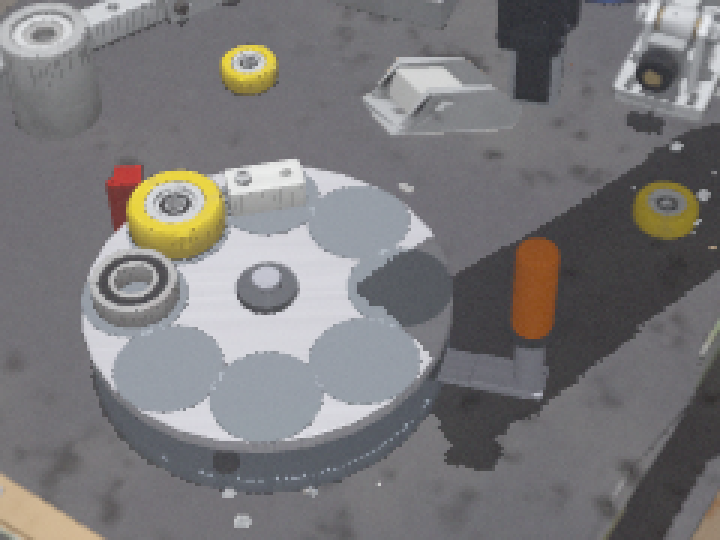

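View pics/top6.png

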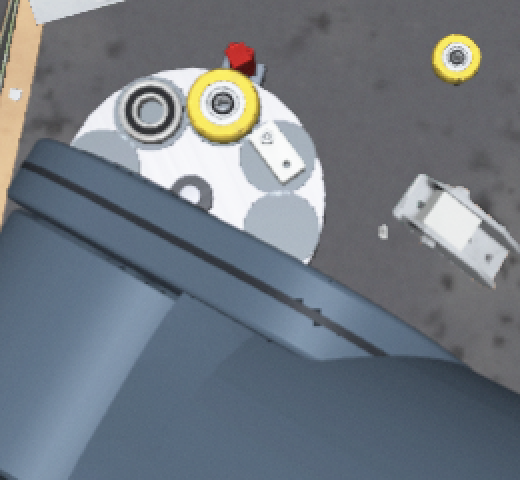

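The gripper is free and the handle stands alone. In the top crop the wheel is at (224,104), full-picture (302,182). I check that against the mark before handing in.

```bash
python3 - <<'E'
from h import *
p=at("top",190+224/2,130+103/2,.068);m=np.array([.5639,.2784])+.072*np.array([np.cos(np.radians(-17.6)),np.sin(np.radians(-17.6))])
print(p,m,"angle",np.degrees(np.arctan2(p[1]-.2784,p[0]-.5639)))
print("lever deg at stop felt", 188.9-135.35)
if np.hypot(*(p[:2]-m))<.008: print(r.close_job())
E
```

```text
[0.63148738 0.25407324 0.068     ] [0.63252973 0.25662937] angle -19.795351327299215
lever deg at stop felt 53.55000000000001
the job is handed in; nothing more can be done
None
```

I pumped the lever three full strokes, and the 56 mm yellow wheel, which started three seats clockwise, now stands at the red pointer. I then let go of the handle, rose clear and handed the job in at about 18 s.

- **Strokes:** I felt both stops on every stroke, with 15–21 N of counter-force. The lever travelled about 53.6°, against 54° given. Pictures after each stroke showed the table one seat further on.
- **Wheel position:** my last measurement put the wheel about 3 mm, or 2°, from my estimate of the mark. That is within the 2 mm calibration and pixel error, and the wheel appears centred on its seat in the pictures.
- **Release:** the outside force read under 1 N after letting go, and the gripper was well above the handle.
- **Disagreements:** pulling and pushing on the handle put up to about 20 N of vertical force on the gripper. The wrist camera put the turntable's axis about 9 mm off. I did not use that figure, because the other two cameras and the stops agreed with each other.

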